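# Lift the painting board off its peg and stand it on the easel shelf

## Task

Hook the wooden painting board by its cut-out, lift it up and off its peg on the sloping easel, and slowly lower it until it stands on the easel's small shelf, upright, centred and leaning flat on the easel. Do not let it drop, even the last centimetre, or press it down hard on the shelf, leave the narrow paddle hanging beside it, and knock nothing over.

Things in the scene. Friction and masses are not known exactly. Their poses are not given: they have to be found in the camera images.
- easel: Table easel of brown wood: a flat face 520 mm wide and 410 mm long that slopes up away from the robot at 45 degrees from the horizontal, on fixed legs. Origin on the table under the middle of the easel, z up, x horizontal, away from the robot into the slope. The lower edge of the face is at x = -130 mm, z = 20 mm. It cannot move.
- peg: Steel peg standing at right angles out of the easel's face, 12 mm thick, 31 mm long with a 20 mm round head; the painting board hangs on it. Origin on its axis at the face, 330 mm up the slope from the lower edge of the face; its axes are level and upright, as the easel's. It cannot move.
- mast: Flat steel strip on the face, 30 mm wide, 150 mm long, 2 mm thick (nothing catches on it), right of the peg; it carries the small shelf. Origin at the middle of its lower end, on the face, 5 mm from the face's lower edge. x points up the slope, y left across it, z square out of the face. It cannot move.
- shelf_low (a point): Lowest place of the shelf's top (mast x = 20 mm, y = 0, at the face). The dark wooden shelf is 100 mm wide, centred on the mast, sticks 34 mm out of the face, with a front lip rising 6 mm. Its height is not reported: it is clamped with its top 0 to 90 mm up the slope from this point, so feel or look for the touchdown. It holds firm in this task.
- board: Painting board of pale plywood, 0.3 to 0.55 kg: plate 130 x 130 x 12 mm, held 10 mm off the face by battens 12 mm wide along the left and right edges of its back. Origin: middle of its lower edge, at the battens' back, so on the face; axes as the mast's. A cut-out goes right through: x 62 to 100, y -48 to 48 mm, only the easel's face behind it. Not held up, it slides down the face.
- crook (a point): Where the peg's axis lies in the board's crook while it hangs (board x = 181, y = 0, z = 16 mm). The crook is 8 mm steel bar: it rises from the plate's top edge at y = -22, arches over the peg and ends in a downturned tip at y = +20 mm. To free it the board goes 18 to 44 mm up the slope, then to the right; 75 mm right of the peg it can come down past it.
- window_top (a point): Middle of the upper edge of the board's cut-out, on its front (x = 100 mm, y = 0, z = 22 mm on the board); axes as the board's. Fingertips put into the cut-out and moved up the slope carry the board by this edge.
- paddle: Narrow wooden mixing paddle, 34 mm wide, 160 mm long plus a steel crook, hanging on its own peg at the left of the easel, to be left alone. Origin at the middle of its lower edge, at the face; axes as the mast's.
- paint1: White paint bottle, 52 mm across, 130 mm high, standing on the table. Origin under its centre.
- paint2: Blue paint bottle, 52 mm across, 130 mm high, standing on the table. Origin under its centre.
- jar: Glass jar, 68 mm across, 75 mm high, standing on the table. Origin under its centre.
- mug: White mug, 80 mm across, 85 mm high, standing on the table. Origin under its centre.
Mind the look-alikes: they are no part of the job. There is more than one size of the board; the job needs the larger.

How it is judged:
By the outcome, as a careful person would: the job done as asked, in the order asked, and still so for the second after the job is handed in, with the robot touching nothing.
It also fails if it takes over 70 s, if anything falls off the work surface, if the arm or the gripper's body presses on something with over 40 N, if the wrist force passes 120 N, or if a joint passes its speed limit or range.

## Robot

A 7-joint arm with a two-finger parallel gripper is mounted at the origin on the work surface. World frame = base frame: x ahead of the robot, y to its left, z up, the work surface at z = 0. Lengths are in m, angles in rad, forces in N, time in s.
With the tool pointing down it reaches from about 0.4 to 0.9 m from the base axis. Payload 5.5 kg.
Tool frame: the origin (TCP) lies between the finger pads; the fingertips stand 19 mm ahead of it and the grasp point (between the pads) is the TCP; z points along the fingers, y is the direction in which the jaws open and shut (so a half turn about z gives the same grasp; the last joint's range is limited). The gripper opens to 85 mm and grips with 20 to 120 N. Pads are 22 mm wide; open, the fingers measure 114 mm over their backs; the gripper's body (76 mm by 85 mm) begins 54 mm behind the grasp point. The pads swing forward as they close: fully open they stand 13 mm farther back than shut.
Start: joints at [1.597, 0.501, -0.427, 1.55, 0.221, 1.138, -0.21], TCP at [0.153, -0.632, 0.25] pointing down, gripper open.
Joint ranges: [-2.88, 2.88], [-0.31, 2.03], [-1.54, 1.56], [0.2, 2.42], [-1.41, 4.55], [0.19, 2.02], [-2.57, 2.57]. Speed limits (rad/s): [2.57, 2.57, 3.14, 3.14, 3.14, 3.14, 3.14].

## Interface

Orientations are given as a 3x3 rotation matrix whose columns are the frame's x, y, z axes.
In Python, from station import bot gives the robot as it stands.
- The arm moves only by the tool apply_moves, never from a script. Its argument "targets" is text: rows parted by semicolons, each of 5 numbers parted by spaces: the shift along the tool's x, y, z in m, then the turn about the tool's z in degrees, then the opening in per cent of the stroke, from 0 (shut) to 100 (fully open). In form: dx dy dz yaw claw; .... A call has 1 to 12 rows; each row is the pose to reach, as a shift and turn from the pose measured when the call began, along the tool's axes at that moment; what a row does not reach only later rows make up. A row lasts 1/8 s, in which the tool goes at most 62.5 mm and 10.7 degrees, less where a joint would pass 70% of its speed; a pose out of reach is approached as far as the arm can. A call with a gripper value outside its range is refused whole. The fingers move at their own pace and stop on an object; "force" is the grip in N (left out, the last holds). Time passes only in rows, so rows that repeat a pose let the fingers close. It gives the time, the measured TCP pose, the force and the opening at its end, in the units of the state.
- bot.observe(): the state, without advancing time (a new reading comes with each control period).
- bot.camera(name): name is "scene" or "top" or "wrist"; returns a dict with "frame" (480x640x3 uint8, blue, green, red), "range_z" (480x640 float32, m along the optical axis (not along the pixel's ray), 0 where there is no reading), "camera_matrix" (3x3 intrinsics, pixels), "rvec" (rotation vector, rad) and "tvec" (3), from world to camera coordinates, as OpenCV has them; the wrist camera has in their place "hand_eye" (4x4, takes a point from camera to tool coordinates, whose origin is the TCP and whose axes are the flange's). Camera axes: x right, y down, z forward; pixel columns grow to the right and rows downward; lengths in m; the calibration is good to about 2 mm. A picture is of the moment at which its call begins: read the wrist's pose just before it.
- bot.hand_in(): hands the job in, once; it reports no verdict.
Trained networks look in a picture, given as the dict that the camera call returned (one of the last four; its "shot" number tells which), for a name from the list of things; names that differ only in an ending like _2 or _b are one class to them, and where a whole thing is asked for, a point or a joint stands for the part that bears it (a point fixed in the world has none). Each returns a list of dicts, best first, with "p" (0 to 1); they miss things now and then, are a little off and sometimes report something else, mostly with a low value. They report only what shows in the picture. A call takes as long as a camera call. They do not tell look-alikes from the thing itself.
- bot.search_frame(picture, query): "position" ([x, y, z] in m, in world coordinates, good to about 4 mm: the middle of the surface that is visible of it).
- bot.cut_out(picture, query): "region" (480x640 bool, what is visible of it).
The state is a dict: "time_s": time; "qpos": joint angles; "qd": joint speeds; "joint_torque": joint torques, N m; "eef_pos": TCP position; "tcp_rot": TCP orientation; "ft_force": force on the tool from outside, world axes, zero at the start; "moment": the same for the moment, N m; "gripper_width": opening from 0.0 (shut) to 1.0 (fully open).
Only numpy, scipy, OpenCV 4.12 (cv2) and the standard library are available. Lean on these libraries where they do the work, as an engineer would, in place of code of your own. Each camera call takes 0.05 s, during which the arm holds its last target.

## Working session

There is one attempt and no reset: what is moved stays moved. The work goes in short steps, Python scripts to look and compute and a tool call to move; the robot and the scene stay as the last step left them, time stands still between calls to the robot, and variables do not carry over. Pictures are saved under pics/ and viewed, and the job is handed in when it is done.

Besides the shell and the picture viewer there is one more tool, called after ">>>" by a JSON object that holds its "name" and its "arguments", one argument or row to a line. apply_moves: Moves the arm, as the interface text tells. Its arguments: {"type":"object","properties":{"targets":{"type":"string"},"force":{"type":"number"}},"required":["targets"]}

```bash
mkdir -p pics; ls
cat > h.py <<'E'
import numpy as np,cv2
from station import bot
def R_t(p):
    R,_=cv2.Rodrigues(np.array(p["rvec"],float)); return R,np.array(p["tvec"],float).ravel()
def cloud(p,st=None):
    K=np.array(p["camera_matrix"]);z=p["range_z"].astype(float)
    v,u=np.mgrid[0:480,0:640]
    P=np.stack([(u-K[0,2])/K[0,0]*z,(v-K[1,2])/K[1,1]*z,z],-1)
    if "rvec" in p:
        R,t=R_t(p); W=(P-t)@R
    else:
        H=np.array(p["hand_eye"]);P=P@H[:3,:3].T+H[:3,3]
        W=P@np.array(st["tcp_rot"]).T+np.array(st["eef_pos"])
    W[z==0]=np.nan
    return W
E
python3 - <<'E'
from h import *
s=bot.observe();print({k:np.round(v,3).tolist() for k,v in s.items()})
for n in("scene","top"):
    p=bot.camera(n);cv2.imwrite(f"pics/{n}0.png",p["frame"])
    np.savez(f"{n}0.npz",W=cloud(p))
    for q in("easel","peg","board","crook","window_top","mast","shelf_low","paddle","paint1","paint2","jar","mug"):
        try:
            print(n,q,[(np.round(d["position"],3).tolist(),round(d["p"],2)) for d in bot.search_frame(p,q)][:4])
        except Exception as e: print(n,q,e)
E
```

```text
pics
{'time_s': 0.0, 'qpos': [1.597, 0.502, -0.427, 1.551, 0.221, 1.138, -0.21], 'qd': [-0.003, -0.001, 0.001, -0.001, -0.002, -0.002, -0.001], 'joint_torque': [0.001, -56.951, -5.816, -28.093, 0.011, 0.012, -0.0], 'eef_pos': [0.152, -0.631, 0.249], 'tcp_rot': [[0.972, 0.235, -0.0], [0.235, -0.972, 0.002], [0.0, -0.002, -1.0]], 'ft_force': [-0.815, -0.138, -0.172], 'moment': [0.053, 0.017, 0.028], 'gripper_width': 1.0}
scene easel [([0.712, -0.124, 0.211], 0.86)]
scene peg [([0.481, 0.42, 0.068], 0.43)]
scene board [([0.642, 0.046, 0.202], 0.73), ([0.237, 0.275, 0.018], 0.66)]
scene crook [([0.233, 0.279, 0.021], 0.77), ([0.642, 0.044, 0.2], 0.73)]
scene window_top [([0.644, 0.042, 0.198], 0.83), ([0.234, 0.28, 0.016], 0.55), ([0.373, -0.356, 0.07], 0.33)]
scene mast [([0.53, -0.111, 0.102], 0.93)]
scene shelf_low [([0.53, -0.109, 0.103], 0.62)]
scene paddle [([0.67, 0.169, 0.206], 0.7), ([0.472, -0.433, 0.047], 0.28)]
scene paint1 [([0.407, 0.351, 0.068], 0.85), ([0.481, 0.417, 0.073], 0.72), ([0.672, 0.169, 0.205], 0.26)]
scene paint2 [([0.407, 0.351, 0.068], 0.85), ([0.481, 0.417,
[... 154 characters left out ...]
0.063, 0.198], 0.86)]
top peg [([0.704, 0.053, 0.276], 0.64), ([0.628, 0.058, 0.181], 0.56)]
top board [([0.23, 0.283, 0.017], 0.88), ([0.626, 0.058, 0.184], 0.58), ([0.399, 0.351, 0.089], 0.31)]
top crook [([0.626, 0.056, 0.185], 0.82), ([0.224, 0.284, 0.018], 0.57)]
top window_top [([0.232, 0.284, 0.017], 0.77), ([0.628, 0.062, 0.18], 0.71)]
top mast []
top shelf_low [([0.521, -0.102, 0.1], 0.95)]
top paddle [([0.66, 0.174, 0.194], 0.96), ([0.359, -0.338, 0.072], 0.41)]
top paint1 [([0.472, 0.421, 0.086], 0.79), ([0.402, 0.353, 0.09], 0.6)]
top paint2 [([0.472, 0.421, 0.086], 0.79), ([0.402, 0.353, 0.09], 0.6)]
top jar [([0.356, -0.34, 0.07], 0.92)]
top mug [([0.483, -0.437, 0.038], 0.67)]
```

View pics/scene0.png

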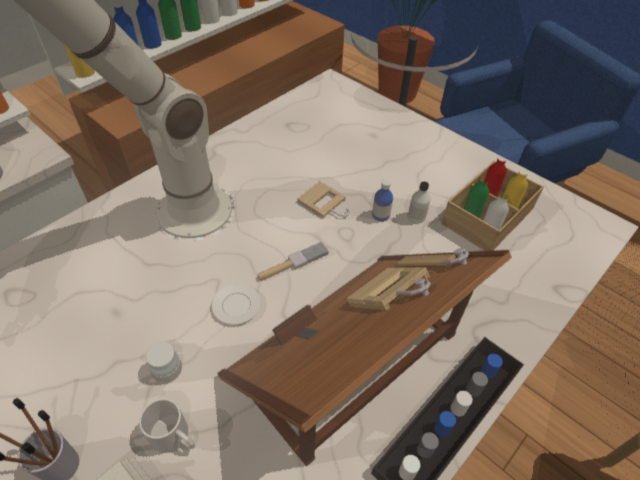

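View pics/top0.png

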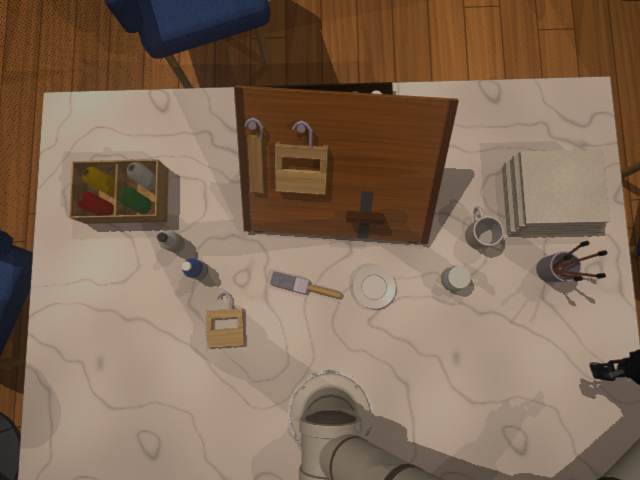

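The board hanging on the easel is at about top-image (300,168). The lying one, at (225,328), looks smaller. I'll measure the easel face and both boards next.

```bash
cat > geo.py <<'E'
from h import *
def fitface(W,mask):
    P=W[mask];P=P[~np.isnan(P[:,0])]
    rng=np.random.default_rng(0);best=None
    for i in range(300):
        a=P[rng.choice(len(P),3,replace=False)]
        n=np.cross(a[1]-a[0],a[2]-a[0]);l=np.linalg.norm(n)
        if l<1e-6: continue
        n/=l;c=(abs((P-a[0])@n)<.003).sum()
        if best is None or c>best[0]:best=(c,n,a[0])
    I=P[abs((P-best[2])@best[1])<.004];c=I.mean(0)
    n=np.linalg.svd(I-c,full_matrices=False)[2][2]
    return n*np.sign(n[2]),c,I
E
python3 - <<'E'
from geo import *
for nm in("scene","top"):
    p=bot.camera(nm);W=cloud(p)
    m=bot.cut_out(p,"easel")[0]["region"]
    n,c,I=fitface(W,m)
    print(nm,n,c,len(I),"tilt",np.degrees(np.arccos(n[2])),"yaw",np.degrees(np.arctan2(-n[1],-n[0])))
    # normal frame
    y=np.cross([0,0,1],[-n[0],-n[1],0]);y/=np.linalg.norm(y)   # left
    x=np.cross(y,n)
    m2=~np.isnan(W[...,0])
    d=(W-c)@n; 
    a=np.stack([(W-c)@x,(W-c)@y,d],-1)
    on=m&(abs(d)<.004)
    print("x rng",np.nanpercentile(a[on][:,0],[0.1,1,99,99.9]),"y",np.nanpercentile(a[on][:,1],[.1,1,99,99.9]))
    s0=c@n
    # boards regions
    for q in("board","paddle","mast","peg","crook"):
        for r in bot.cut_out(p,q)[:3]:
            b=a[r["region"]];b=b[~np.isnan(b[:,0])]
            w=W[r["region"]];w=w[~np.isnan(w[:,0])]
            v,u=np.where(r["region"])
            print(q,round(r["p"],2),"px",int(u.mean()),int(v.mean()),len(u),"W",w.mean(0).round(3),"x",np.percentile(b[:,0],[2,98]).round(3),"y",np.percentile(b[:,1],[2,98]).round(3),"d",np.percentile(b[:,2],[5,50,95]).round(3))
    if nm=="top":
        f=p["frame"];cv2.imwrite("pics/crop1.png",np.hstack([cv2.resize(f[100:250,230:470],(800,500)) ]))
        cv2.imwrite("pics/crop2.png",cv2.resize(f[110:360,190:340],(480,800)[::1])[:600])
E
```

```text
scene [-0.70312939  0.06740191  0.70786019] [ 0.6637182  -0.10198751  0.20566181] 16402 tilt 44.938920118680635 yaw -5.47563650088067
x rng [-0.26129516 -0.25278273  0.1472689   0.14899181] y [-0.20012053 -0.19895475  0.30027779  0.31525352]
board 0.95 px 320 197 767 W [0.238 0.281 0.015] x [-0.495 -0.422] y [0.29  0.396] d [0.155 0.194 0.222]
board 0.89 px 388 287 2107 W [0.644 0.05  0.196] x [-0.113  0.074] y [0.092 0.221] d [0.    0.02  0.023]
paddle 0.81 px 432 259 642 W [0.667 0.169 0.203] x [-0.121  0.079] y [0.253 0.291] d [0.008 0.014 0.019]
paddle 0.31 px 388 286 2076 W [0.645 0.05  0.196] x [-0.112  0.075] y [0.093 0.222] d [0.001 0.021 0.023]
mast 0.93 px 296 324 958 W [ 0.53  -0.108  0.099] x [-0.183 -0.116] y [-0.066  0.03 ] d [0.001 0.018 0.039]
crook 0.86 px 321 199 920 W [0.243 0.28  0.014] x [-0.496 -0.399] y [0.29  0.395] d [0.143 0.19  0.223]
crook 0.56 px 388 287 1831 W [0.645 0.049 0.198] x [-0.108  0.075] y [0.092 0.219] d [0.005 0.021 0.023]
top [-0.70542246  0.06541403  0.70576211] [ 0.646991   -0.05550954  0.18655764] 22619 tilt 45.10885327295099 yaw -5.29790
[... 158 characters left out ...]
6  0.193] x [-0.082  0.101] y [0.051 0.177] d [0.015 0.021 0.025]
board 0.79 px 225 327 1125 W [0.235 0.284 0.016] x [-0.466 -0.394] y [0.25  0.352] d [0.159 0.198 0.225]
paddle 0.9 px 254 158 940 W [0.658 0.175 0.195] x [-0.095  0.105] y [0.213 0.251] d [0.003 0.014 0.019]
mast 0.92 px 364 215 805 W [ 0.526 -0.104  0.094] x [-0.225 -0.085] y [-0.106 -0.014] d [-0.001  0.008  0.04 ]
peg 0.56 px 346 159 25927 W [ 0.646 -0.055  0.185] x [-0.225  0.174] y [-0.234  0.266] d [-0.004  0.     0.005]
peg 0.5 px 300 127 51 W [0.704 0.054 0.276] x [0.089 0.103] y [0.106 0.123] d [0.027 0.03  0.034]
crook 0.91 px 224 327 1174 W [0.237 0.285 0.016] x [-0.467 -0.378] y [0.251 0.352] d [0.15  0.197 0.226]
```

View pics/crop1.png

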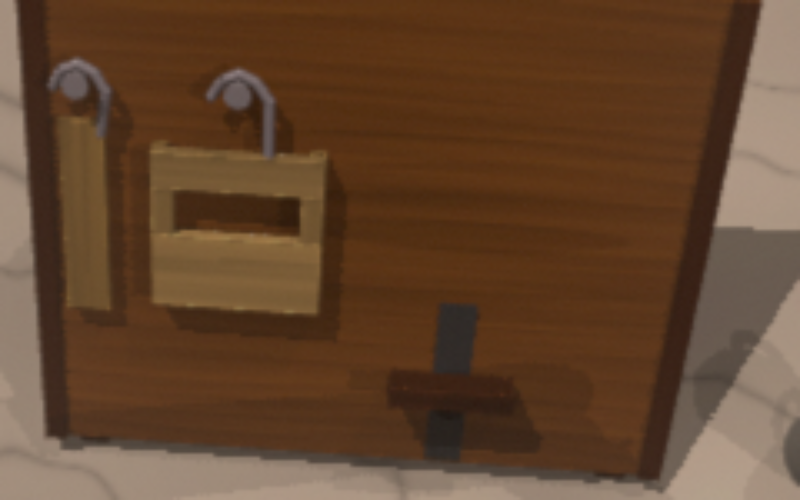

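The hanging board is 127–130 mm wide and the lying one about 100 mm, so the hanging one is the larger and the right one. Next I'll measure its window, the peg, the shelf and the mast precisely.

```bash
cat >> geo.py <<'E'
YAW=np.radians(-5.4)
def frame(W,mask):
    n,c,I=fitface(W,mask)
    ex0=np.array([np.cos(YAW),np.sin(YAW),0]);y=np.array([-np.sin(YAW),np.cos(YAW),0])
    n=(-ex0+np.array([0,0,1]))/2**.5; x=(ex0+np.array([0,0,1]))/2**.5
    # origin at world y-axis=0 coordinate; s from z=0.02
    d0=np.median(I@n)
    # point O with z=.02, y-coordinate(along y)=0, n·O=d0
    h=.02-d0*2**.5
    O=ex0*h+np.array([0,0,.02])
    return O,np.stack([x,y,n],1)
E
python3 - <<'E'
from geo import *
for nm in("scene","top"):
    p=bot.camera(nm);W=cloud(p)
    m=bot.cut_out(p,"easel")[0]["region"]
    O,F=frame(W,m);print(nm,"O",O.round(4))
    a=(W-O)@F
    on=m&(abs(a[...,2])<.004)
    print("face s",np.percentile(a[on][:,0],[.2,99.8]).round(4),"y",np.percentile(a[on][:,1],[.5,99.5]).round(4))
    s,y,d=a[...,0],a[...,1],a[...,2]
    for q in("board","mast"):
        for r in bot.cut_out(p,q)[:2]:
            R=cv2.dilate(r["region"].astype(np.uint8),np.ones((9,9)))>0
            if q=="board":
                k=R&(d>.017)&(d<.027)&(s>.1)&(s<.3)
                if k.sum()<500: continue
                print("plate d",np.median(d[k]),"s",np.percentile(s[k],[.5,99.5]).round(4),"y",np.percentile(y[k],[.5,99.5]).round(4))
                yc=np.median([np.percentile(y[k],.5),np.percentile(y[k],99.5)])
                kk=k&(abs(y-yc)<.035)
                h,e=np.histogram(s[kk],bins=np.arange(.13,.3,.004));print(dict(zip((e[:-1]*1000).round(),h)))
                kk=k&(abs(s-.23)<.01);h,e=np.histogram(y[kk],bins=np.arange(yc-.075,yc+.075,.006));print(dict(zip((e[:-1]*1000).round(),h)))
            else:
                k=R&(d>.006)&(d<.06)&(s<.25)
                print("shelf s",np.percentile(s[k],[.5,5,50,95,99.5]).round(4),"y",np.percentile(y[k],[.5,99.5]).round(4),"d",np.percentile(d[k],[1,99]).round(4))
                # dark strip
                f=p["frame"];red=f[...,2].astype(int)-f[...,0]
                k=R&(abs(d)<.006)&(red<22)&(s<.2)
                print("mast s",np.percentile(s[k],[1,99]).round(4),"y",np.percentile(y[k],[1,50,99]).round(4),k.sum())
    k=(d>.026)&(d<.036)&(s>.31)&(s<.35)&(y>0.0)&(y<.2)
    print("peg/crook",np.c_[s[k],y[k],d[k]].round(3)[:60].tolist() if nm=="top" else "")
E
```

```text
scene O [ 0.4828 -0.0456  0.02  ]
face s [0.0047 0.4106] y [-0.2386  0.2642]
plate d 0.02192818258900107 s [0.1486 0.2962] y [0.0535 0.1837]
{np.float64(130.0): np.int64(0), np.float64(134.0): np.int64(0), np.float64(138.0): np.int64(0), np.float64(142.0): np.int64(1), np.float64(146.0): np.int64(7), np.float64(150.0): np.int64(12), np.float64(154.0): np.int64(21), np.float64(158.0): np.int64(14), np.float64(162.0): np.int64(22), np.float64(166.0): np.int64(15), np.float64(170.0): np.int64(17), np.float64(174.0): np.int64(23), np.float64(178.0): np.int64(17), np.float64(182.0): np.int64(18), np.float64(186.0): np.int64(16), np.float64(190.0): np.int64(23), np.float64(194.0): np.int64(18), np.float64(198.0): np.int64(21), np.float64(202.0): np.int64(21), np.float64(206.0): np.int64(53), np.float64(210.0): np.int64(28), np.float64(214.0): np.int64(1), np.float64(218.0): np.int64(0), np.float64(222.0): np.int64(0), np.float64(226.0): np.int64(0), np.float64(230.0): np.int64(0), np.float64(234.0): np.int64(0), np.float64(238.0): np.int64(0), np.float64(242.0): np.int64(0), np.float64(246
[... 1644 characters left out ...]
0374 0.0596]Traceback (most recent call last):
  File "<stdin>", line 27, in <module>
    return _quantile_unchecked(
        a, q, axis, out, overwrite_input, method, keepdims, weights)
    return _ureduce(a,
                    func=_quantile_ureduce_func,
    ...<5 lines>...
                    overwrite_input=overwrite_input,
                    method=method)
    r = func(a, **kwargs)
    result = _quantile(arr,
                       quantiles=q,
    ...<2 lines>...
                       out=out,
                       weights=wgt)
    slices_having_nans = np.isnan(arr[-1, ...])
                                  ~~~^^^^^^^^^
IndexError: index -1 is out of bounds for axis 0 with size 0
```

>>> {"name": "apply_moves", "arguments": {
  "targets": "0 0 -0.06 0 50; 0.05 -0.04 -0.12 8 50; 0.1 -0.09 -0.13 16 50; 0.15 -0.14 -0.13 19 50; 0.2 -0.18 -0.13 19 50; 0.25 -0.23 -0.13 19 50; 0.3 -0.28 -0.13 19 50; 0.35 -0.33 -0.13 19 50; 0.4 -0.37 -0.13 19 50; 0.45 -0.42 -0.13 19 50; 0.5 -0.47 -0.13 19 50; 0.55 -0.515 -0.13 19 50"
}}

```text
time_s: 3.9
eef_pos: [0.5199, -0.0727, 0.3808]
tcp_rot: [[0.995, -0.095, 0.001], [-0.095, -0.995, -0.001], [0.001, 0.001, -1.0]]
ft_force: [1.5, -0.9, -0.4]
gripper_width: 0.503
```

```bash
cat > w.py <<'E'
from geo import *
import sys
s=bot.observe();print({k:np.round(s[k],3).tolist() for k in("time_s","eef_pos","tcp_rot","ft_force","qpos","gripper_width")})
n=sys.argv[1]
for c in sys.argv[2:]:
    p=bot.camera(c);cv2.imwrite(f"pics/{n}_{c}.png",p["frame"])
    if c=="wrist":print(np.round(p["hand_eye"],3).tolist())
E
python3 w.py a wrist scene
```

```text
{'time_s': 3.9, 'eef_pos': [0.52, -0.073, 0.381], 'tcp_rot': [[0.995, -0.095, 0.001], [-0.095, -0.995, -0.001], [0.001, 0.001, -1.0]], 'ft_force': [1.511, -0.867, -0.386], 'qpos': [0.818, 0.219, -0.853, 1.681, 0.171, 1.318, -1.732], 'gripper_width': 0.503}
[[-0.0, -0.958, -0.287, 0.074], [1.0, -0.001, 0.001, 0.0], [-0.001, -0.287, 0.958, -0.124], [0.0, 0.0, 0.0, 1.0]]
```

View pics/a_wrist.png

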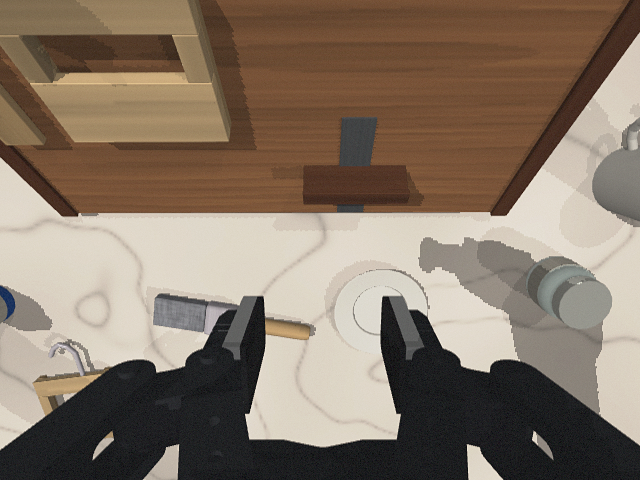

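View pics/a_scene.png

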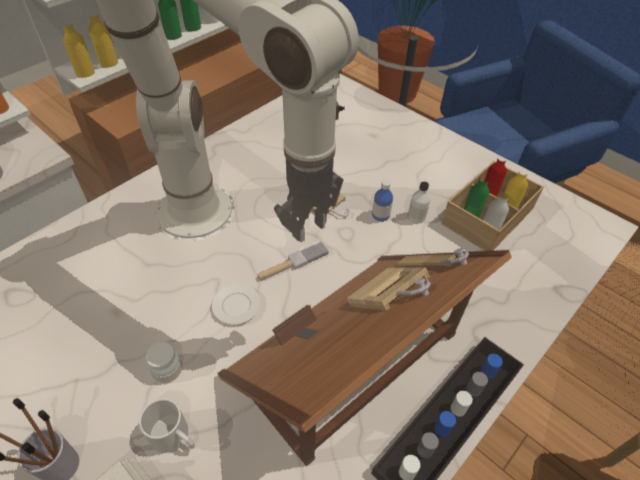

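The wrist view shows the board window around (105,60), the shelf at (355,185) and the mast at (358,140). I'll measure these and the fingers from the wrist depth.

Run:
```python
from geo import *
st=bot.observe();p=bot.camera("wrist");W=cloud(p,st)
R=np.array(st["tcp_rot"]);T=(W-np.array(st["eef_pos"]))@R
k=(T[...,2]<.04)&(~np.isnan(T[...,2]))&(abs(T[...,0])<.05)
t=T[k];print("fingers z max",np.percentile(t[:,2],[99,99.9]))
for zl in(-.02,-.01,0,.005,.01,.015):
    q=t[(t[:,2]>zl)&(t[:,2]<zl+.005)]
    if len(q)>5:print(zl,len(q),"x",np.percentile(q[:,0],[1,99]).round(4),"y",np.percentile(q[:,1],[1,99]).round(4), np.sort(abs(q[:,1]))[[2,-3]].round(4))
f=p["frame"]
m=np.zeros((480,640),bool);m[20:200,230:480]=1
O,F=frame(W,m);print("O",O.round(4))
n,c,I=fitface(W,m);print("tilt",np.degrees(np.arccos(n[2])),"yaw",np.degrees(np.arctan2(-n[1],-n[0])))
a=(W-O)@F;s,y,d=a[...,0],a[...,1],a[...,2]
def row(v,u0,u1,step=4):
    for u in range(u0,u1,step):print((u,v),a[v,u].round(4),f[v,u])
# plate
k=(d>.017)&(d<.027)&(s>.12)&(s<.3)&(y>.02)&(y<.19);k[:,260:]=0
print("plate d",np.median(d[k]),"s min",np.percentile(s[k],.5),"y min",np.percentile(y[k],.5), "ymax",np.percentile(y[k],99.5))
kk=k&(y>.09)&(y<.145);h,e=np.histogram(s[kk],bins=np.arange(.2,.26,.002));print(list(zip((e[:-1]*1000).round().astype(int),h)))
k=(s>.215)&(s<.24)&(d<.005)&(y>.05)&(y<.19);print("window y",np.percentile(y[k],[.5,1,99,99.5]))
# mast
red=f[...,2].astype(int)-f[...,0]
k=(abs(d)<.006)&(red<25)&(s<.2)&(s>.005)&m
print("mast",np.percentile(s[k],[1,99]),np.percentile(y[k],[2,50,98]),k.sum())
k=(d>.006)&(s<.2)&(s>.0)&m
print("shelf s",np.percentile(s[k],[1,5,50,95,99]),"y",np.percentile(y[k],[1,99]),"d",np.percentile(d[k],[1,99]))
for v in range(155,215,3):print(v,a[v,355].round(4))
```

```text
fingers z max [0.00889051 0.01546915]
-0.02 1033 x [-0.0099  0.0124] y [-0.0272  0.0281] [0.0206 0.0284]
-0.01 981 x [-0.0096  0.0124] y [-0.0342  0.035 ] [0.0207 0.0354]
0 798 x [-0.0095  0.0123] y [-0.0342  0.0351] [0.0207 0.0354]
0.005 681 x [-0.0095  0.0123] y [-0.0333  0.0342] [0.0207 0.0346]
0.01 396 x [-0.0098  0.0123] y [-0.0314  0.0318] [0.0207 0.0326]
0.015 74 x [-0.008   0.0097] y [-0.0211  0.022 ] [0.0208 0.022 ]
O [ 0.4818 -0.0455  0.02  ]
tilt 44.963350239974595 yaw -5.425482126783369
plate d 0.021968515108226963 s min 0.15032589458715034 y min 0.054183979321034505 ymax 0.18318503466974534
[(np.int64(200), np.int64(159)), (np.int64(202), np.int64(153)), (np.int64(204), np.int64(172)), (np.int64(206), np.int64(156)), (np.int64(208), np.int64(189)), (np.int64(210), np.int64(418)), (np.int64(212), np.int64(2)), (np.int64(214), np.int64(0)), (np.int64(216), np.int64(0)), (np.int64(218), np.int64(0)), (np.int64(220), np.int64(0)), (np.int64(222), np.int64(0)), (np.int64(224), np.int64(0)), (np.int64(226), np.int64(0)), (np.int64(228), np.int64(0)), (np.int64(230), np.int64(0
[... 548 characters left out ...]
3 0.0898541  0.09133639 0.17604635 0.19337682] y [-0.10399599  0.05910355] d [0.0064063  0.03950363]
155 [ 0.1103 -0.0459  0.0025]
158 [ 0.1061 -0.0462  0.0027]
161 [ 0.1006 -0.0466  0.0019]
164 [ 0.0965 -0.0469  0.0022]
167 [ 0.0913 -0.0473  0.0018]
170 [ 0.0913 -0.0472  0.0055]
173 [ 0.0912 -0.0471  0.0091]
176 [ 0.0909 -0.047   0.0124]
179 [ 0.0912 -0.0469  0.0162]
182 [ 0.0902 -0.0469  0.0191]
185 [ 0.091  -0.0467  0.0231]
188 [ 0.0903 -0.0467  0.0261]
191 [ 0.0903 -0.0466  0.0296]
194 [ 0.0969 -0.0459  0.0376]
197 [ 0.0944 -0.0461  0.0393]
200 [ 0.0883 -0.0465  0.0386]
203 [ 0.083  -0.0469  0.0385]
206 [ 0.0216 -0.0523  0.0024]
209 [ 0.0148 -0.0528  0.0021]
212 [ 0.0075 -0.0534  0.0015]
```

>>> {"name": "apply_moves", "arguments": {
  "targets": "0.035 -0.047 0.02 0 50; 0.07 -0.095 0.04 0 50; 0.1044 -0.1423 0.06 0 50; 0.1044 -0.1423 0.06 0 50; 0.1044 -0.1423 0.08 0 50; 0.1044 -0.1423 0.095 0 50; 0.1044 -0.1423 0.11 0 50;0.1044 -0.1423 0.11 0 50"
}}

```text
time_s: 5.05
eef_pos: [0.6356, 0.0617, 0.2695]
tcp_rot: [[0.996, -0.088, -0.001], [-0.088, -0.996, 0.001], [-0.001, -0.001, -1.0]]
ft_force: [-0.7, -0.3, 0.4]
gripper_width: 0.503
```

```bash
python3 w.py b wrist
```

```text
{'time_s': 5.05, 'eef_pos': [0.636, 0.062, 0.27], 'tcp_rot': [[0.996, -0.088, -0.001], [-0.088, -0.996, 0.001], [-0.001, -0.001, -1.0]], 'ft_force': [-0.744, -0.289, 0.412], 'qpos': [0.427, 0.555, -0.815, 1.55, 0.42, 1.22, -2.118], 'gripper_width': 0.503}
[[-0.0, -0.958, -0.287, 0.074], [1.0, -0.001, 0.001, 0.0], [-0.001, -0.287, 0.958, -0.124], [0.0, 0.0, 0.0, 1.0]]
```

View pics/b_wrist.png

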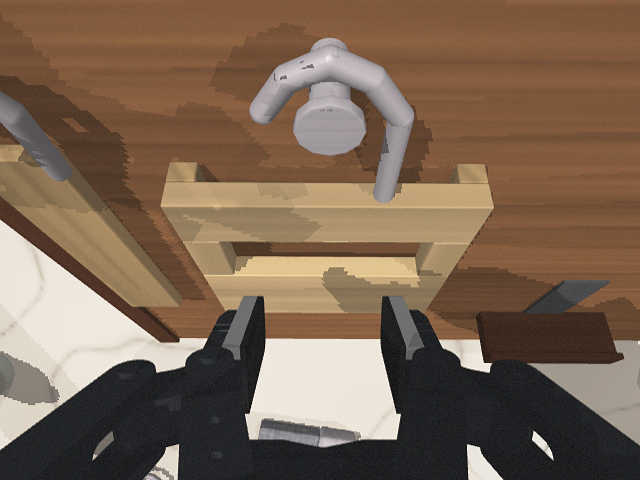

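```bash
cat > m.py <<'E'
from geo import *
# fixed easel frame
OO=np.array([.4818,-.0455,.02])
def meas():
    st=bot.observe();p=bot.camera("wrist");W=cloud(p,st)
    n=(np.array([-np.cos(YAW),-np.sin(YAW),1]))/2**.5
    x=np.array([np.cos(YAW),np.sin(YAW),1])/2**.5;y=np.array([-np.sin(YAW),np.cos(YAW),0])
    F=np.stack([x,y,n],1);a=(W-OO)@F
    t=(np.array(st["eef_pos"])-OO)
    print("TCP h %.4f v %.4f y %.4f"%(t@[np.cos(YAW),np.sin(YAW),0],t[2]+.02,t@y),"t",st["time_s"],"F",np.round(st["ft_force"],1),"yaw",np.degrees(np.arctan2(st["tcp_rot"][1][0],st["tcp_rot"][0][0])).round(2))
    T=(W-np.array(st["eef_pos"]))@np.array(st["tcp_rot"])
    hand=(abs(T[...,0])<.035)&(T[...,2]<.025)
    return st,p,a,hand
E
python3 - <<'E'
from m import *
st,p,a,hand=meas()
s,y,d=[a[...,i] for i in range(3)]
k0=~hand&(s>.3)&(y<.08);print("face d",np.nanmedian(d[k0&(abs(d)<.006)]))
k=~hand&(abs(d-.022)<.003)&(s<.285)&(s>.14)&(y>.04)&(y<.195)
print("d",np.median(d[k]),"y",np.percentile(y[k],[.5,99.5]),"s max",np.percentile(s[k],99.5))
kk=k&(abs(y-.119)<.03);h,e=np.histogram(s[kk],bins=np.arange(.2,.29,.002));print(list(zip((e[:-1]*1000).round().astype(int).tolist(),h.tolist())))
E
```

```text
TCP h 0.1436 v 0.2706 y 0.1219 t 5.1 F [-0.4 -0.1 -0.7] yaw -5.01
face d 0.00020460923354484058
d 0.022079298799526945 y [0.05539168 0.18333352] s max 0.28023935939032985
[(200, 141), (202, 155), (204, 158), (206, 157), (208, 222), (210, 610), (212, 17), (214, 0), (216, 0), (218, 0), (220, 0), (222, 0), (224, 0), (226, 0), (228, 0), (230, 0), (232, 0), (234, 0), (236, 0), (238, 0), (240, 0), (242, 0), (244, 0), (246, 0), (248, 55), (250, 254), (252, 289), (254, 297), (256, 297), (258, 310), (260, 343), (262, 322), (264, 324), (266, 362), (268, 361), (270, 357), (272, 396), (274, 403), (276, 492), (278, 1157), (280, 64), (282, 40), (284, 18), (286, 0)]
```

>>> {"name": "apply_moves", "arguments": {
  "targets": "0.0015 0.0026 0.015 0.4 50; 0.0015 0.0026 0.03 0.4 50; 0.0015 0.0026 0.045 0.4 50; 0.0015 0.0026 0.055 0.4 50; 0.0015 0.0026 0.06 0.4 50; 0.0015 0.0026 0.06 0.4 50"
}}

```text
time_s: 5.9
eef_pos: [0.6379, 0.0603, 0.211]
tcp_rot: [[0.996, -0.094, 0.001], [-0.094, -0.996, 0.002], [0.001, -0.002, -1.0]]
ft_force: [0.7, 0.0, -0.2]
gripper_width: 0.5
```

```bash
python3 -c "
from m import *
st,p,a,h=meas();cv2.imwrite('pics/c_wrist.png',p['frame'])
p=bot.camera('scene');cv2.imwrite('pics/c_scene.png',cv2.resize(p['frame'][200:340,270:500],(800,487)))"
```

```text
TCP h 0.1455 v 0.2110 y 0.1201 t 5.9 F [ 0.7  0.  -0.2] yaw -5.38
```

View pics/c_wrist.png

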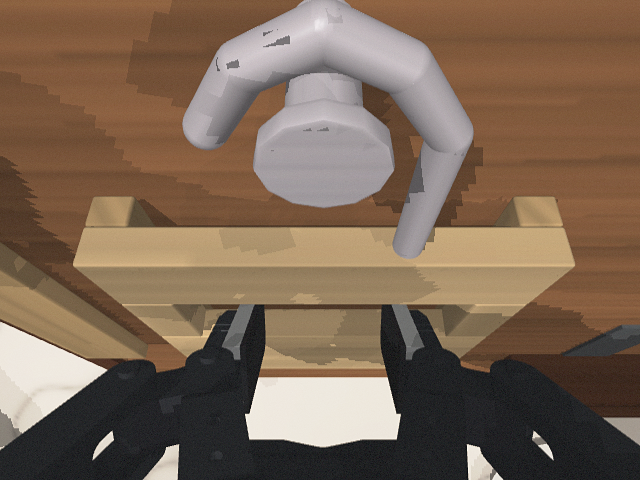

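View pics/c_scene.png

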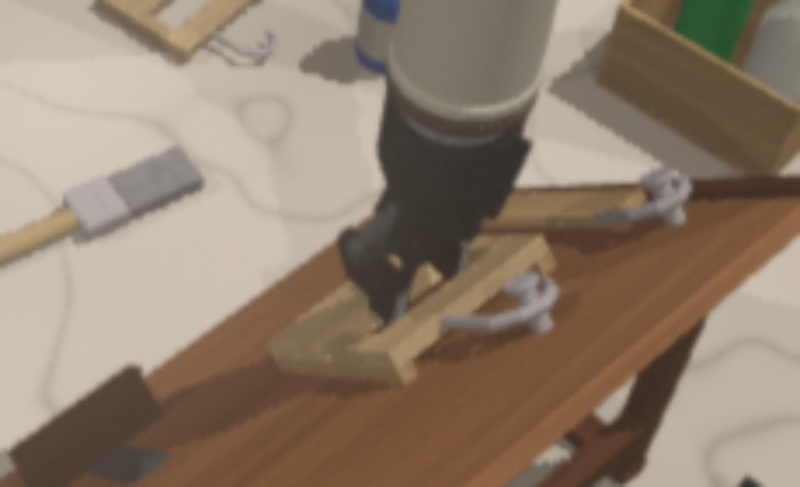

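>>> {"name": "apply_moves", "arguments": {
  "targets": "0.002 0 -0.002 0 50; 0.004 0 -0.004 0 50; 0.006 0 -0.006 0 50; 0.008 0 -0.008 0 50; 0.010 0 -0.010 0 50; 0.012 0 -0.012 0 50;0.014 0 -0.014 0 50;0.014 0 -0.014 0 50"
}}

```text
time_s: 7.0
eef_pos: [0.6516, 0.0593, 0.2256]
tcp_rot: [[0.996, -0.093, 0.0], [-0.093, -0.996, 0.002], [0.0, -0.002, -1.0]]
ft_force: [-4.9, 0.9, -0.9]
gripper_width: 0.499
```

```bash
cat > b.py <<'E'
from m import *
import sys
def board(s_lo,y0):
    st,p,a,hand=meas()
    cv2.imwrite(f'pics/{sys.argv[1]}.png',p['frame'])
    s,y,d=[a[...,i] for i in range(3)]
    # plate upper band
    k=~hand&(abs(d-.022)<.004)&(abs(y-y0)<.085)&(s>s_lo)&(s<s_lo+.05)
    f=p["frame"].astype(int);k&=(f[...,2]-f[...,0]>35)&(f[...,2]>120)
    print("n",k.sum(),"d",np.median(d[k]).round(4),"s",np.percentile(s[k],[1,99]).round(4),"y",np.percentile(y[k],[.5,99.5]).round(4))
    # top edge of plate tilt
    ys=[];ts=[]
    for yy in np.arange(y0-.06,y0+.061,.01):
        q=k&(abs(y-yy)<.005)
        if q.sum()>20:ys.append(yy);ts.append(np.percentile(s[q],95))
    c=np.polyfit(ys,ts,1);print("top edge s %.4f tilt deg %.2f"%(np.median(ts),np.degrees(np.arctan(c[0]))),np.round(ts,4))
    for side in(0,1):pass
if __name__=="__main__":board(float(sys.argv[2]),float(sys.argv[3]))
E
python3 b.py d 0.25 0.119
```

```text
TCP h 0.1592 v 0.2256 y 0.1203 t 7.0 F [-4.9  0.9 -0.9] yaw -5.36
n 1012 d 0.0184 s [0.2928 0.2948] y [0.0564 0.183 ]
top edge s 0.2945 tilt deg -0.05 [0.2945 0.2945 0.2946 0.2944 0.2945 0.2943 0.2943 0.2942 0.2946 0.2944
 0.2942 0.2946]
```

View pics/d.png

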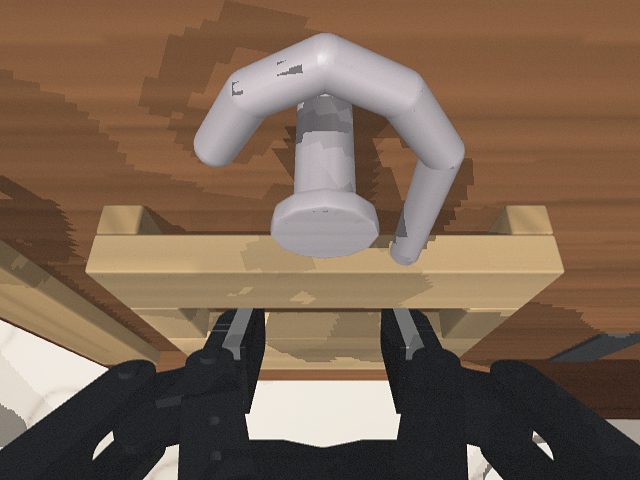

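>>> {"name": "apply_moves", "arguments": {
  "targets": "0.002 0 -0.002 0 55; 0.004 0 -0.004 0 60; 0.006 0 -0.006 0 65; 0.008 0 -0.008 0 68; 0.010 0 -0.010 0 68; 0.012 0 -0.012 0 68;0.012 0 -0.012 0 68;0.012 0 -0.012 0 68"
}}

```text
time_s: 8.05
eef_pos: [0.6634, 0.0582, 0.2377]
tcp_rot: [[0.996, -0.093, 0.0], [-0.093, -0.996, 0.002], [0.0, -0.002, -1.0]]
ft_force: [-5.0, -0.3, -0.2]
gripper_width: 0.679
```

```bash
python3 b.py e 0.27 0.119
```

```text
TCP h 0.1710 v 0.2377 y 0.1203 t 8.05 F [-5.  -0.3 -0.2] yaw -5.36
n 758 d 0.0185 s [0.3097 0.3115] y [0.0559 0.1827]
top edge s 0.3112 tilt deg 0.04 [0.3111 0.3113 0.3113 0.311  0.3111 0.3112 0.3114 0.3111 0.3113 0.3113]
```

View pics/e.png

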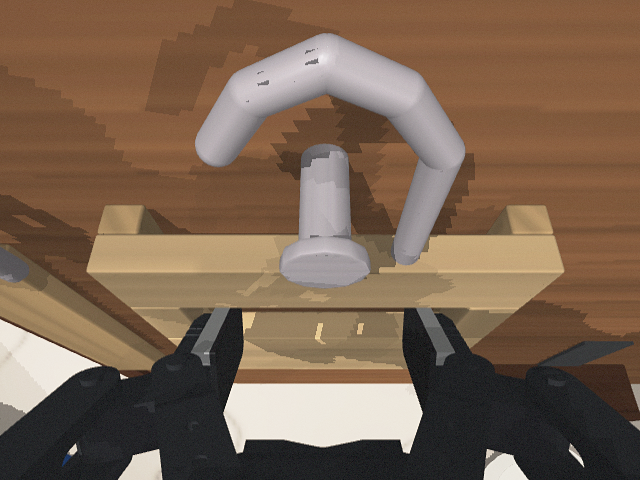

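>>> {"name": "apply_moves", "arguments": {
  "targets": "0 0.003 0 0 68; 0 0.008 0 0 68; 0 0.014 0 0 68; 0 0.02 0 0 68; 0 0.026 0 0 68; 0 0.032 0 0 68;0 0.038 0 0 68;0 0.044 0 0 68;0 0.05 0 0 68;0 0.055 0 0 68;0 0.058 0 0 68;0 0.058 0 0 68"
}}

```text
time_s: 9.6
eef_pos: [0.6579, -0.0002, 0.2376]
tcp_rot: [[0.996, -0.094, 0.0], [-0.094, -0.996, 0.001], [-0.0, -0.001, -1.0]]
ft_force: [-4.8, 1.1, 0.9]
gripper_width: 0.678
```

```bash
python3 b.py f 0.27 0.061
```

```text
TCP h 0.1711 v 0.2376 y 0.0617 t 9.6 F [-4.8  1.1  0.9] yaw -5.39
n 1034 d 0.0185 s [0.3097 0.3118] y [-0.0017  0.1189]
top edge s 0.3113 tilt deg 0.38 [0.311  0.3111 0.311  0.3109 0.3109 0.3112 0.3113 0.3114 0.3113 0.3116
 0.3116 0.3117 0.3116]
```

View pics/f.png

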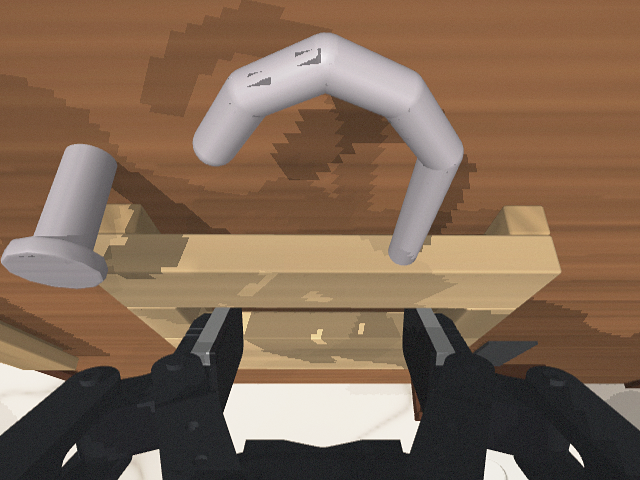

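>>> {"name": "apply_moves", "arguments": {
  "targets": "0 0.005 0 0 68; 0 0.015 0 0 68; 0 0.026 0 0 68; 0 0.037 0 0 68; 0 0.048 0 0 68; 0 0.06 0 0 68;0 0.072 0 0 68;0 0.084 0 0 68;0 0.096 0 0 68;0 0.106 0 0 68;0 0.114 0 0 68;0 0.117 0 0 68"
}}

```text
time_s: 11.15
eef_pos: [0.6468, -0.1175, 0.2374]
tcp_rot: [[0.996, -0.095, -0.0], [-0.095, -0.996, 0.001], [-0.0, -0.001, -1.0]]
ft_force: [-3.3, 2.9, -1.5]
gripper_width: 0.679
```

```bash
python3 b.py g 0.27 -0.055
```

```text
TCP h 0.1710 v 0.2374 y -0.0561 t 11.15 F [-3.3  2.9 -1.5] yaw -5.43
n 1097 d 0.0185 s [0.3096 0.3118] y [-0.1153  0.0117]
top edge s 0.3113 tilt deg 0.28 [0.3112 0.3108 0.3111 0.3113 0.3112 0.3109 0.311  0.3114 0.3113 0.3114
 0.3114 0.3116 0.3116]
```

View pics/g.png

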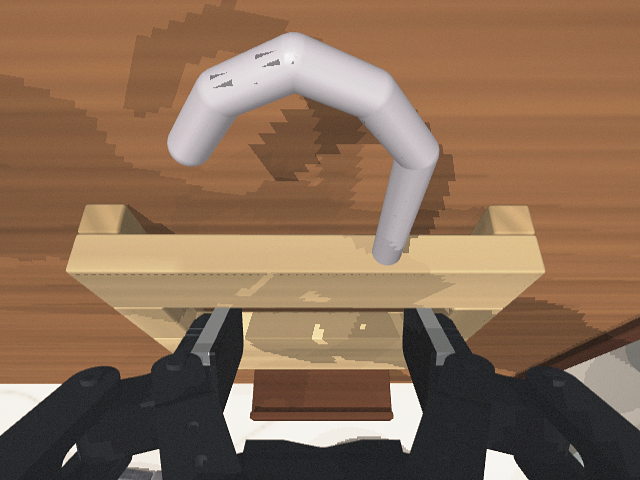

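>>> {"name": "apply_moves", "arguments": {
  "targets": "0 0.002 0 0 68; 0 0.0035 0 0 68; 0 0.0035 0 0 68;-0.002 0.0035 0.002 0 68;-0.005 0.0035 0.005 0 68;-0.009 0.0035 0.009 0 68;-0.013 0.0035 0.013 0 68;-0.017 0.0035 0.017 0 68;-0.021 0.0035 0.021 0 68;-0.024 0.0035 0.024 0 68;-0.026 0.0035 0.026 0 68;-0.026 0.0035 0.026 0 68"
}}

```text
time_s: 12.7
eef_pos: [0.6201, -0.1186, 0.2111]
tcp_rot: [[0.996, -0.095, -0.001], [-0.095, -0.996, 0.001], [-0.001, -0.001, -1.0]]
ft_force: [-2.4, 0.3, -1.1]
gripper_width: 0.685
```

```bash
python3 b.py i 0.24 -0.055
```

```text
TCP h 0.1446 v 0.2111 y -0.0597 t 12.7 F [-2.4  0.3 -1.1] yaw -5.43
n 1083 d 0.0184 s [0.2722 0.2742] y [-0.119   0.0082]
top edge s 0.2739 tilt deg 0.05 [0.2739 0.2738 0.2738 0.274  0.2735 0.2738 0.2739 0.2738 0.2738 0.2739
 0.2739 0.274  0.2739]
```

View pics/i.png

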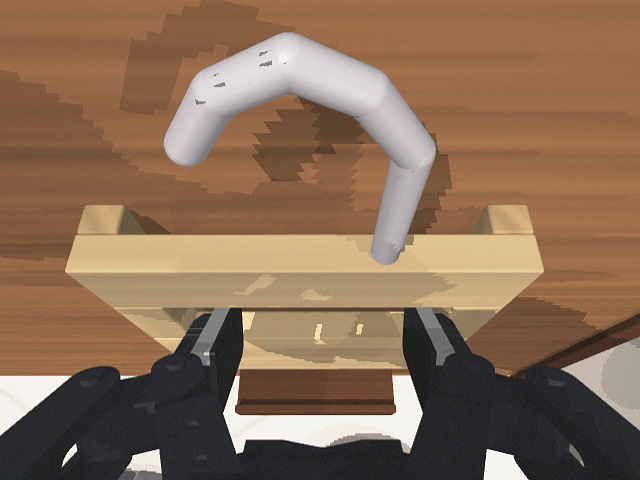

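Run:
```python
from m import *
st,p,a,hand=meas();print(p["camera_matrix"][0])
s,y,d=[a[...,i] for i in range(3)]
m=np.zeros((480,640),bool);m[373:415,225:405]=1
k=m&(d>.006)&(s>.07)&(s<.11)&(p["range_z"]>0)
print("shelf y",np.percentile(y[k],[0,.5,1,99,99.5,100]).round(4),"s",np.percentile(s[k],[1,50,99]).round(4),"d",np.percentile(d[k],[1,99]).round(4))
for v in(385,395,400,405,410):
    q=np.where(k[v])[0]
    if len(q):print(v,q[0],q[-1],a[v,q[0]].round(4),a[v,q[-1]].round(4))
p=bot.camera("top");W=cloud(p)
F=np.stack([np.array([np.cos(YAW),np.sin(YAW),1])/2**.5,np.array([-np.sin(YAW),np.cos(YAW),0]),np.array([-np.cos(YAW),-np.sin(YAW),1])/2**.5],1)
b=(W-OO)@F;k=(b[...,0]<.11)&(b[...,0]>.07)&(b[...,2]>.012)&(b[...,2]<.06)&(abs(b[...,1]+.055)<.08)
print("top shelf",np.percentile(b[k][:,1],[.5,2,98,99.5]).round(4),k.sum())
k=(b[...,0]<.25)&(b[...,0]>.14)&(abs(b[...,2]-.022)<.005)&(abs(b[...,1]+.055)<.1)
print("top board",np.percentile(b[k][:,1],[.5,2,98,99.5]).round(4),k.sum())
cv2.imwrite("pics/j.png",cv2.resize(p["frame"][110:260,230:470],(800,500)))
```

```text
TCP h 0.1446 v 0.2112 y -0.0597 t 12.75 F [-2.2  0.4 -2. ] yaw -5.43
[424.23639276   0.         322.5112855 ]
shelf y [-0.1055 -0.1047 -0.1042 -0.0067 -0.0062 -0.0052] s [0.0841 0.091  0.0979] d [0.0146 0.039 ]
385 239 392 [ 0.0891 -0.0058  0.0219] [ 0.0889 -0.1053  0.0219]
395 238 393 [ 0.0908 -0.0061  0.0282] [ 0.0913 -0.1051  0.0284]
400 237 393 [ 0.0883 -0.0052  0.0309] [ 0.0902 -0.105   0.0313]
405 235 395 [ 0.0966 -0.0058  0.0349] [ 0.0965 -0.105   0.035 ]
410 235 395 [ 0.0961 -0.006   0.0377] [ 0.0975 -0.1046  0.038 ]
top shelf [-0.104  -0.1028 -0.007  -0.005 ] 353
top board [-0.1172 -0.1133  0.0088  0.01  ] 1096
```

View pics/j.png

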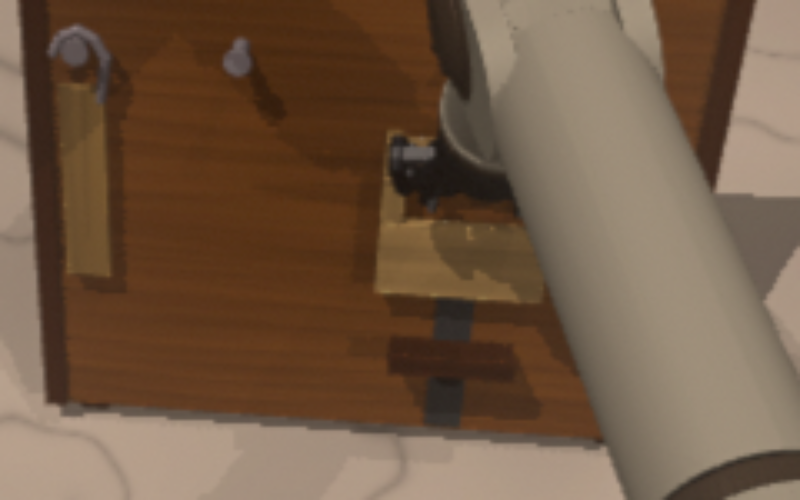

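>>> {"name": "apply_moves", "arguments": {
  "targets": "-0.002 0 0.002 0 68;-0.005 0 0.005 0 68;-0.008 0 0.008 0 68;-0.011 0 0.011 0 68;-0.014 0 0.014 0 68;-0.017 0 0.017 0 68;-0.020 0 0.020 0 68;-0.023 0 0.023 0 68;-0.026 0 0.026 0 68;-0.029 0 0.029 0 68;-0.031 0 0.031 0 68;-0.031 0 0.031 0 68"
}}

```text
time_s: 14.35
eef_pos: [0.5888, -0.1156, 0.1799]
tcp_rot: [[0.996, -0.095, -0.002], [-0.095, -0.996, 0.001], [-0.002, -0.001, -1.0]]
ft_force: [-2.4, 1.1, -1.0]
gripper_width: 0.676
```

```bash
python3 b.py k 0.2 -0.055
```

```text
TCP h 0.1131 v 0.1799 y -0.0597 t 14.35 F [-2.4  1.1 -1. ] yaw -5.43
n 1004 d 0.0185 s [0.2278 0.2297] y [-0.1189  0.0083]
top edge s 0.2293 tilt deg -0.06 [0.2293 0.2293 0.2292 0.2295 0.2294 0.2293 0.2294 0.2293 0.2294 0.2293
 0.2293 0.2291 0.2293]
```

View pics/k.png

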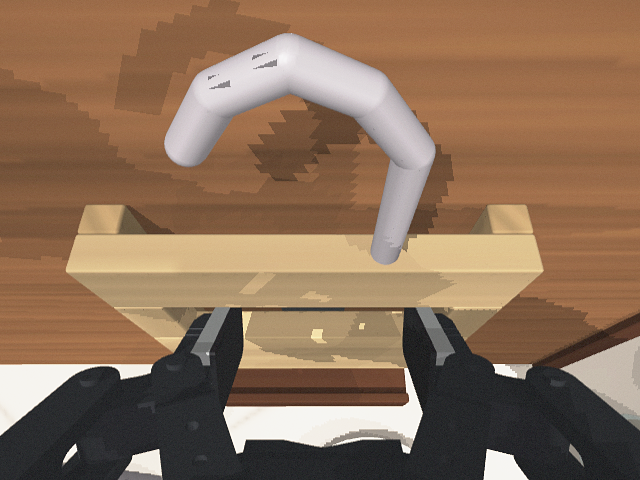

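>>> {"name": "apply_moves", "arguments": {
  "targets": "-0.0005 0 0.0005 0 68;-0.001 0 0.001 0 68;-0.0015 0 0.0015 0 68;-0.002 0 0.002 0 68;-0.0025 0 0.0025 0 68;-0.003 0 0.003 0 68;-0.0035 0 0.0035 0 68;-0.004 0 0.004 0 68;-0.0044 0 0.0044 0 68;-0.0044 0 0.0044 0 68"
}}

```text
time_s: 15.65
eef_pos: [0.5842, -0.1152, 0.1754]
tcp_rot: [[0.996, -0.095, -0.003], [-0.095, -0.996, 0.001], [-0.003, -0.001, -1.0]]
ft_force: [-0.9, 0.2, -0.3]
gripper_width: 0.681
```

```bash
python3 b.py l 0.19 -0.055
```

```text
TCP h 0.1085 v 0.1754 y -0.0597 t 15.65 F [-0.9  0.2 -0.3] yaw -5.43
n 1158 d 0.0185 s [0.2214 0.2234] y [-0.1189  0.0083]
top edge s 0.2230 tilt deg -0.03 [0.2231 0.223  0.2231 0.2231 0.2229 0.2229 0.2231 0.223  0.223  0.223
 0.223  0.2229 0.2231]
```

>>> {"name": "apply_moves", "arguments": {
  "targets": "-0.0002 0 0.0002 0 68;-0.0004 0 0.0004 0 68;-0.0006 0 0.0006 0 68;-0.0008 0 0.0008 0 68;-0.001 0 0.001 0 68;-0.0012 0 0.0012 0 68;-0.0014 0 0.0014 0 68;-0.0016 0 0.0016 0 68;-0.0018 0 0.0018 0 68;-0.0018 0 0.0018 0 68"
}}

```text
time_s: 16.95
eef_pos: [0.5825, -0.115, 0.1736]
tcp_rot: [[0.996, -0.095, -0.003], [-0.095, -0.996, 0.001], [-0.003, -0.001, -1.0]]
ft_force: [0.5, 0.2, 0.3]
gripper_width: 0.679
```

```bash
python3 b.py m1 0.19 -0.055
```

```text
TCP h 0.1068 v 0.1736 y -0.0597 t 16.95 F [0.5 0.2 0.3] yaw -5.43
n 3403 d 0.0191 s [0.2197 0.2221] y [-0.1191  0.0085]
top edge s 0.2217 tilt deg 0.03 [0.2217 0.2217 0.2217 0.2218 0.2218 0.2218 0.2217 0.2217 0.2217 0.2217
 0.2218 0.2218 0.2218]
```

>>> {"name": "apply_moves", "arguments": {
  "targets": "-0.0003 0 0.0003 0 68;-0.0006 0 0.0006 0 68;-0.0009 0 0.0009 0 68;-0.0012 0 0.0012 0 68;-0.0015 0 0.0015 0 68;-0.0015 0 0.0015 0 68"
}}

```text
time_s: 17.75
eef_pos: [0.581, -0.1148, 0.1721]
tcp_rot: [[0.996, -0.095, -0.003], [-0.095, -0.996, 0.001], [-0.003, -0.001, -1.0]]
ft_force: [0.8, 0.8, -0.0]
gripper_width: 0.681
```

```bash
python3 b.py n 0.19 -0.055
```

```text
TCP h 0.1052 v 0.1721 y -0.0597 t 17.75 F [ 0.8  0.8 -0. ] yaw -5.43
n 6704 d 0.0201 s [0.2195 0.2221] y [-0.1192  0.0087]
top edge s 0.2217 tilt deg 0.03 [0.2217 0.2217 0.2216 0.2217 0.2216 0.2217 0.2217 0.2217 0.2216 0.2217
 0.2218 0.2217 0.2217]
```

View pics/n.png

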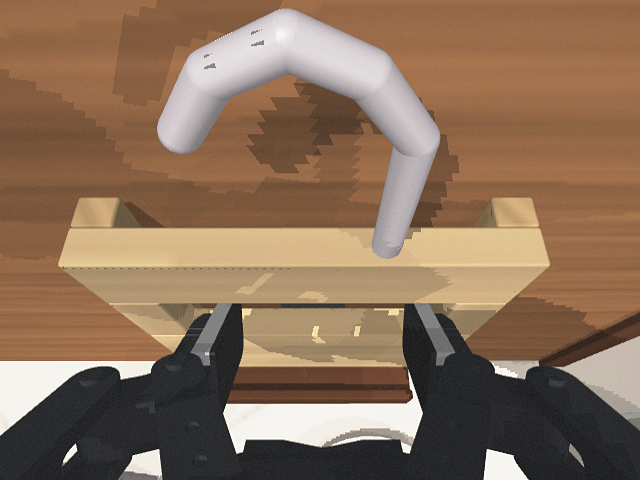

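>>> {"name": "apply_moves", "arguments": {
  "targets": "-0.001 0 -0.001 0 66;-0.002 0 -0.002 0 60;-0.003 0 -0.004 0 55;-0.005 0 -0.008 0 50;-0.007 0 -0.014 0 50;-0.01 0 -0.022 0 50;-0.015 0 -0.035 0 50;-0.025 0 -0.055 0 50;-0.04 0 -0.08 0 50;-0.065 0 -0.11 0 50;-0.095 0 -0.14 0 50;-0.12 0 -0.16 0 50"
}}

```text
time_s: 19.3
eef_pos: [0.4612, -0.1031, 0.3342]
tcp_rot: [[0.996, -0.094, -0.001], [-0.094, -0.996, -0.0], [-0.001, 0.001, -1.0]]
ft_force: [-0.1, -0.7, 0.4]
gripper_width: 0.498
```

Run:
```python
from m import *
st,p,a,hand=meas();cv2.imwrite("pics/o.png",p["frame"])
s,y,d=[a[...,i] for i in range(3)]
f=p["frame"].astype(int)
k=~hand&(abs(d-.022)<.005)&(abs(y+.055)<.09)&(s>.08)&(s<.235)&(f[...,2]>110)
print("plate d pct",np.percentile(d[k],[5,50,95]).round(4),"s",np.percentile(s[k],[.5,99.5]).round(4),"y",np.percentile(y[k],[.5,99.5]).round(4))
k2=(d>.028)&(s>.075)&(s<.11)&(abs(y+.055)<.07)&~hand
print("lip y",np.percentile(y[k2],[.5,99.5]).round(4),"s",np.percentile(s[k2],[1,50,99]).round(4))
P=np.c_[s[k],y[k],np.ones(k.sum())];print("plane d=",np.linalg.lstsq(P,d[k],rcond=None)[0].round(4))
for z in(.10,.13,.19,.21):
    q=k&(abs(s-z)<.006);print(z,np.percentile(y[q],[1,99]).round(4))
p=bot.camera("scene");cv2.imwrite("pics/o_scene.png",p["frame"])
p=bot.camera("top");cv2.imwrite("pics/o_top.png",p["frame"])
print([(np.round(r["position"],3),round(r["p"],2)) for r in bot.search_frame(p,"paddle")])
```

```text
TCP h -0.0151 v 0.3342 y -0.0593 t 19.3 F [-0.1 -0.7  0.4] yaw -5.4
plate d pct [0.0207 0.0219 0.0229] s [0.0921 0.1949] y [-0.1195  0.0089]
lip y [-0.105  -0.0065] s [0.0796 0.0911 0.0978]
plane d= [-0.001  0.     0.022]
0.1 [-0.1187  0.0078]
0.13 [-0.1187  0.008 ]
0.19 [-0.1192  0.0086]Traceback (most recent call last):
  File "<stdin>", line 11, in <module>
    return _quantile_unchecked(
        a, q, axis, out, overwrite_input, method, keepdims, weights)
    return _ureduce(a,
                    func=_quantile_ureduce_func,
    ...<5 lines>...
                    overwrite_input=overwrite_input,
                    method=method)
    r = func(a, **kwargs)
    result = _quantile(arr,
                       quantiles=q,
    ...<2 lines>...
                       out=out,
                       weights=wgt)
    slices_having_nans = np.isnan(arr[-1, ...])
                                  ~~~^^^^^^^^^
IndexError: index -1 is out of bounds for axis 0 with size 0
```

View pics/o.png

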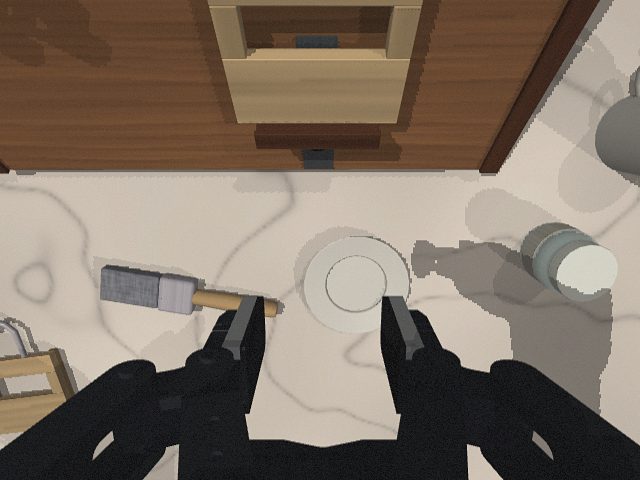

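```bash
python3 w.py q scene top
```

```text
{'time_s': 19.35, 'eef_pos': [0.46, -0.103, 0.336], 'tcp_rot': [[0.996, -0.093, -0.002], [-0.093, -0.996, -0.003], [-0.001, 0.003, -1.0]], 'ft_force': [-2.507, 0.938, 1.731], 'qpos': [1.029, 0.138, -0.939, 1.861, 0.122, 1.203, -1.614], 'gripper_width': 0.5}
```

View pics/q_scene.png

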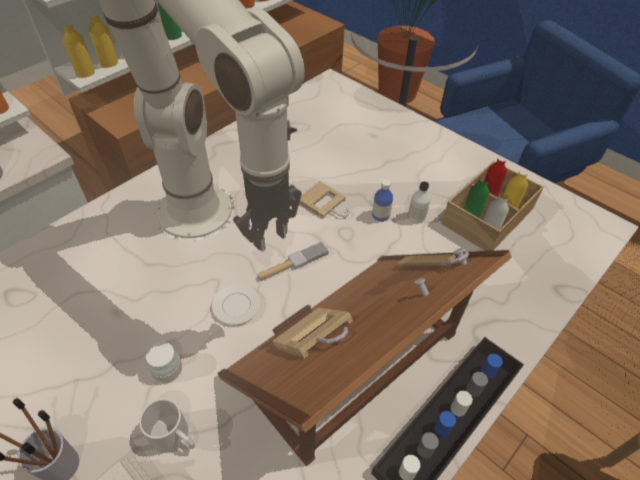

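View pics/q_top.png

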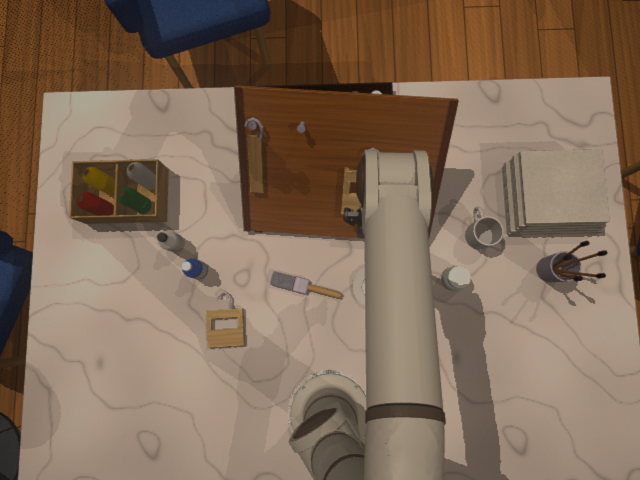

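The scene view shows the board on the shelf at (312,332), the peg empty at (422,287), the paddle still hanging at (432,260), and everything else standing. I'm handing in.

```bash
python3 -c "
from station import bot
print(bot.hand_in())"
```

```text
the job is handed in; nothing more can be done
None
```

The board now stands on the small shelf, and the job was handed in at about 19 s of the 70 s allowed. I hooked the larger board (the hanging one, 130 mm wide) by the upper edge of its cut-out with both fingertips. I raised it 31 mm up the slope, moved it 175 mm right, and lowered it slowly until it touched down.

- **Touchdown:** the board stopped moving and the wrist force read about zero while the fingers carried on down. The shelf top measured 91 mm up the slope by camera, and the board's lower edge settled at about 92 mm.
- **Position:** after I let go, the board was centred on the shelf to within about 0.5 mm. It lay flat on the face (front 22 mm off it, as it should be) and was straight to within about 0.5°; just before release its top edge measured 0.03°.
- **Forces:** the readings at the end of each move were about 5 N or less.
- **Surroundings:** the last pictures show the paddle still hanging, the bottles, jar and mug standing, and the gripper clear of everything.

**Disagreements and failed checks:**
- During the sideways move the board lagged the fingers by about 4 mm. I corrected this before lowering it.
- The top camera put the board's centre about 1.5 to 2 mm left of the wrist camera's figure, but the arm partly hid the board in that view.
- One line of the final check script failed because the board's upper edge was out of the picture, so the last straightness check covers only the lower part of the plate.

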